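# Gang up knife-handle blanks in a drilling jig and lock the row with its keeper bar

## Task

Four knife-handle blanks lie loose in the drilling jig, with gaps between them. Take the keeper bar that stands beside the jig by its wooden grip, lay it centrally across the two rails at the open end, square to them, and with it push all four blanks together against the sprung plate; press the plate back only the few millimetres needed, without ramming it, until the bar, without being forced down, drops fully home into the rails' two notches, and leave it there so that the spring holds the row tight. Move the blanks with the bar only, not with the fingers, and leave the other things on the bench alone.

Things in the scene. Friction and masses are not known exactly. Their poses are not given: they have to be found in the camera images.
- jig: Jig fixed to the bench: plywood base 310 x 204 mm, 15 mm thick; two steel rails along its x axis, 20 mm wide, inner faces at y = -70 and 70 mm, tops 31 mm above the bench, x = -150 to 133 mm. x points from the open end (robot side) to the end stop. Origin on the bench, 5 mm from the base's middle. Each rail has a notch open at the top from x = -39 to -16.5 mm, floor 19 mm above the bench.
- bar_seat (a point): Where the keeper bar's origin lies when home: midway between the notches, on the level of their floor (jig x = -27.75, y = 0, 19 mm above the bench); axes as the jig. The notches are 22.5 mm wide for the 20 mm bar, 12 mm deep, square-cornered. Once released, the spring pushes the bar against the robot-side walls of the notches, 1.25 mm back from here.
- end_plate (a joint): How far the sprung steel plate (132 x 24 mm, before the end stop) is pressed back, m; spring 4 N/mm, free at 0, hard end at 0.008. Its free face is at jig x = +115 mm: a tight row just touching it reaches to x = -21 mm, so it must be pressed back 2 to 4.5 mm (8 to 18 N, plus 2 to 5 N sliding friction of the blanks) for the bar to go into the notches. Locked, it stands near 0.002.
- keeper_bar: Straight aluminium bar, loose, standing on its long edge left of the jig: 230 mm long (y axis), 20 mm thick (x), 32 mm tall, about 0.35 kg, same from both faces. On top in the middle a dark wooden grip, 84 mm long, 20 mm thick, 32 to 68 mm above the underside. Origin: middle of the underside. Held by the grip 45 mm or more above the underside, the fingertips clear the blanks when the bar is home.
- blank_1: Hardwood knife-handle blank, 34 mm (its x axis) x 130 mm (y) x 26 mm tall, about 90 g, lying loose on the jig's base across the channel, nearest to the sprung plate; its top is 41 mm above the bench. Origin: middle of the underside.
- blank_2: Hardwood knife-handle blank, 34 mm (its x axis) x 130 mm (y) x 26 mm tall, about 90 g, lying loose on the jig's base across the channel, second from the plate; its top is 41 mm above the bench. Origin: middle of the underside.
- blank_3: Hardwood knife-handle blank, 34 mm (its x axis) x 130 mm (y) x 26 mm tall, about 90 g, lying loose on the jig's base across the channel, third from the plate; its top is 41 mm above the bench. Origin: middle of the underside.
- blank_4: Hardwood knife-handle blank, 34 mm (its x axis) x 130 mm (y) x 26 mm tall, about 90 g, lying loose on the jig's base across the channel, nearest to the jig's open end and the robot; its top is 41 mm above the bench. Origin: middle of the underside.
- steel_cup: Metal cup, 77 mm across, 101 mm tall, loose, bystander. Origin: middle of the underside.
- tape_roll: Roll of masking tape lying flat, 102 mm across, 24 mm tall, loose, bystander. Origin: middle of the underside.
- marker: Marker pen lying flat, 130 mm long, loose, bystander. Origin: middle of the underside.
There are look-alikes about, which are no part of the job. Leave any green look-alike of the blank_2 alone.

How it is judged:
On the way:
1. the keeper bar, still above the notches, presses the whole row against the sprung plate (plate pressed back by more than 0.5 mm) (value of joint end_plate above 0.0005 m and contact force between keeper_bar and blank_4 above 2 N and z of keeper_bar in the frame of jig above 0.024 m), for 0.05 s.
At the end, for the whole second after the job is handed in: The bar is home in both notches (underside within 2.5 mm of the notch floor, within 20 mm of the middle sideways, square within 0.06 rad, upright), at rest; all four blanks flat on the base between bar and plate, square within 0.04 rad, and the plate pressed back by 0.8 to 5.5 mm (z of keeper_bar in the frame of jig between 0.0165 and 0.0215 m and x of keeper_bar in the frame of jig between -0.034 and -0.021 m and y of keeper_bar in the frame of jig between -0.02 and 0.02 m and angle between the y axis of keeper_bar and the y axis of jig, either way round below 0.06 rad and angle between keeper_bar's own z axis and vertical below 0.12 rad and value of joint end_plate between 0.0008 and 0.0055 m and linear speed of keeper_bar below 0.01 m/s and z of blank_1 in the frame of jig between 0.0125 and 0.0175 m and x of blank_1 in the frame of jig between -0.01 and 0.11 m and angle between the y axis of each of blank_1, blank_2, blank_3, blank_4 and the y axis of jig, either way round below 0.04 rad and angle between each of blank_1, blank_2, blank_3, blank_4's own z axis and vertical below 0.05 rad and z of blank_2 in the frame of jig between 0.0125 and 0.0175 m and x of blank_2 in the frame of jig between -0.01 and 0.11 m and z of blank_3 in the frame of jig between 0.0125 and 0.0175 m and x of blank_3 in the frame of jig between -0.01 and 0.11 m and z of blank_4 in the frame of jig between 0.0125 and 0.0175 m and x of blank_4 in the frame of jig between -0.01 and 0.11 m); the robot touches nothing.
It fails at once if the sprung plate was rammed back by more than 6.5 mm (over 26 N) (value of joint end_plate above 0.0065 m).
It fails at once if the keeper bar was pressed on the jig with more than 30 N (contact force between keeper_bar and jig above 30 N).
It fails at once if the fingers pushed a blank (more than 3 N) (contact force between the fingers and blank_1 above 3 N or contact force between the fingers and blank_2 above 3 N or contact force between the fingers and blank_3 above 3 N or contact force between the fingers and blank_4 above 3 N).
It fails at once if a bystander was moved by more than 30 mm (distance of any of steel_cup, tape_roll, marker from where it was at the start of the episode above 0.03 m).
It also fails if it takes over 51 s, if anything falls off the work surface, if the arm or the gripper's body presses on something with over 40 N, if the wrist force passes 120 N, or if a joint passes its speed limit or range.

## Robot

A 6-joint arm with a two-finger parallel gripper is mounted at the origin on a cart in front of the work surface, level with it; the furniture and walls round the work are solid. World frame = base frame: x ahead of the robot, y to its left, z up, the work surface at z = 0. Lengths are in m, angles in rad, forces in N, time in s.
With the tool pointing down it reaches from about 0.35 to 0.95 m from the base axis. Payload 17.4 kg.
Tool frame: the origin (TCP) lies at the very end of the fingers, on their centre line; the grasp point (between the pads) lies 19 mm behind it (ctrl.tcp_to_grasp is the distance from the TCP to the grasp point, in m); z points along the fingers, y is the line along which they close (so a half turn about z gives the same grasp; the last joint's range is limited). The gripper opens to 93 mm and grips with 3 to 60 N. Pads are 15 mm wide; open, the fingers measure 128 mm over their backs; the gripper's body (75 mm by 188 mm) begins 65 mm behind the grasp point.
Start: joints at [1.309, 0.116, 1.442, -0, 1.584, -0.038], TCP at [0.15, 0.658, 0.219] pointing down, gripper open.
Joint ranges: [-2.83, 2.83], [-0.83, 2.19], [0.07, 2.5], [-1.14, 4.28], [0.01, 3], [-2.97, 2.97]. Speed limits (rad/s): [1.89, 1.89, 2.22, 3.14, 3.14, 3.14].

## Interface

Orientations are given as a unit quaternion [w, x, y, z].
In Python, from bench import ctrl gives the robot as it stands.
- The arm moves only by the shell command python3 -m handwheel 'ROWS' [FORCE]. ROWS is JSON, a list of rows, each a list of 7 numbers: the turn, a rotation vector about the tool's x, y, z in rad, then the shift along the tool's x, y, z in mm, then the finger opening in mm, from 0 to 93. A call has 1 to 8 rows; each row is the pose to reach, as a shift and turn from the pose commanded when the call began, along the tool's axes at that moment; what a row does not reach only later rows make up. A row lasts 1/10 s, in which the tool goes at most 50 mm and 8.59 degrees, less where a joint would pass 70% of its speed; a pose out of reach is approached as far as the arm can. A call with a gripper value outside its range is refused whole. The fingers move at their own pace and stop on an object; FORCE is the grip in N (left out, the last holds). Time passes only in rows, so rows that repeat a pose let the fingers close. It gives the time, the measured TCP pose, the force, the opening and the grip force at its end, in the units of the state.
- ctrl.sense(): the state, without advancing time (a new reading comes with each control period).
- ctrl.snapshot(name): name is "scene" or "side" or "wrist"; returns a dict with "frame" (384x512x3 uint8, red, green, blue), "z_map" (384x512 float32, m along the optical axis (not along the pixel's ray), 0 where there is no reading), "fx", "fy", "cx", "cy" (pixels), "R" (3x3) and "t" (3): a world point X has camera coordinates R X + t. Camera axes: x right, y down, z forward; pixel columns grow to the right and rows downward; lengths in m; the calibration is good to about 2 mm. A picture is of the moment at which its call begins.
- ctrl.close_job(): hands the job in; it is judged then, once.
The state is a dict: "clock": time; "joint_positions": joint angles; "joint_velocities": joint speeds; "tau": joint torques, N m; "position": TCP position; "ee_rot": TCP orientation; "ft_force": force on the tool from outside, world axes, zero at the start; "moment": the same for the moment, N m; "grip_width": opening from 0.0 (shut) to 1.0 (fully open); "grasp_force": force on a finger pad.
Only numpy, scipy, OpenCV 4.12 (cv2) and the standard library are available. Lean on these libraries where they do the work, as an engineer would, in place of code of your own. Each camera call takes 0.05 s, during which the arm holds its last target. There are 200 camera calls.

## Working session

There is one attempt and no reset: what is moved stays moved. The work goes in short steps, Python scripts to look and compute and a shell command to move; the robot and the scene stay as the last step left them, time stands still between calls to the robot, and variables do not carry over. Pictures are saved under pics/ and viewed, at most 10 in all, crops included, and the job is handed in when it is done.

```bash
mkdir -p pics
cat > h.py <<'E'
import numpy as np, cv2
from bench import ctrl
def snap(n,f=None):
    s=ctrl.snapshot(n)
    if f: cv2.imwrite('pics/'+f,s['frame'][:,:,::-1])
    return s
def world(s):
    z=s['z_map']; v,u=np.mgrid[:z.shape[0],:z.shape[1]]
    c=np.stack([(u-s['cx'])/s['fx']*z,(v-s['cy'])/s['fy']*z,z],-1)
    w=(c-s['t'])@s['R']; w[z==0]=np.nan
    return w
E
python3 - <<'E'
from h import *
a=snap('scene'); b=snap('side')
cv2.imwrite('pics/a.png',a['frame'][:,:,::-1]);cv2.imwrite('pics/b.png',b['frame'][:,:,::-1])
np.savez('a.npz',f=a['frame'],w=world(a)); np.savez('b.npz',f=b['frame'],w=world(b))
for s in (a,b): print(-s['R'].T@s['t'], s['R'][2])
s=ctrl.sense(); print(s['position'],s['ee_rot'],s['ft_force'],s['grip_width'],s['clock'])
E
```

```text
[0.16262967 0.42187906 0.78560329] [ 0.42916    -0.47744669 -0.76672443]
[0.52642284 0.72555787 0.39657472] [ 0.04728733 -0.91114015 -0.40937457]
[0.14975012 0.65799149 0.21797644] [-1.03400805e-04  1.11663490e-01  9.93745934e-01 -5.23309962e-04] [-0.04721956  0.57890026  0.19082792] 1.0044978250886205 0.1
```

View pics/a.png

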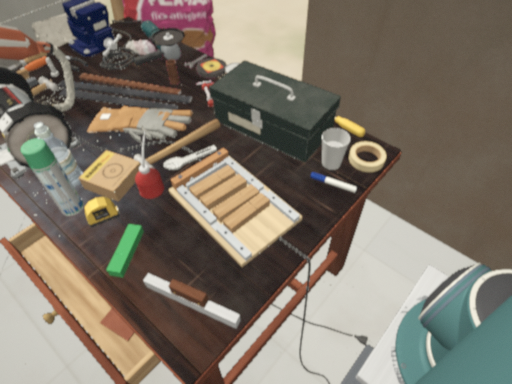

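View pics/b.png

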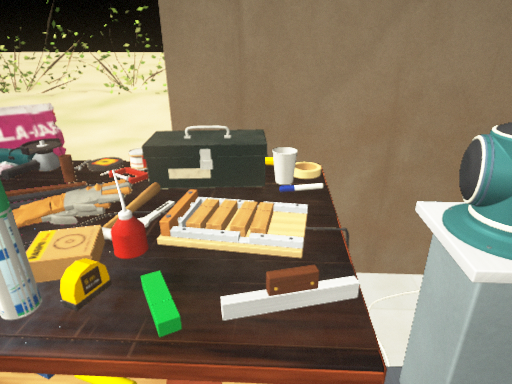

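The scene view shows the jig around (235,205), its open end at the lower right. The keeper bar with its brown grip is at (192,298), and the green look-alike is at (125,250). The cup, tape and marker are at the upper right. Next I'll fit the poses.

```bash
cat > m.py <<'E'
from h import *
def rect(p):
    (c,s,a)=cv2.minAreaRect((p[:,:2]*1000).astype(np.float32)); 
    return np.round(c,1),np.round(s,1),round(a,2),len(p)
if __name__=='__main__':
  for n,(bx,jg) in {'a':((130,260,255,335),(160,145,305,262)),'b':((215,260,365,322),(155,180,312,258))}.items():
    d=np.load(n+'.npz'); w=d['w']; f=d['f'].astype(int)
    def crop(q,k): return k[q[1]:q[3],q[0]:q[2]].reshape(-1,3)
    p=crop(bx,w); ok=p[:,2]>0.008
    print(n,'bar z hist',np.histogram(p[ok,2],np.arange(.008,.08,.004)))
    print(' bartop',rect(p[(abs(p[:,2]-.032)<.003)]),' grip',rect(p[abs(p[:,2]-.068)<.004]),' all',rect(p[ok]))
    p=crop(jg,w)
    print(' jig hist',np.histogram(p[:,2],np.arange(.0,.07,.003)))
    print(' jig all',rect(p[(p[:,2]>.009)&(p[:,2]<.05)]),'rails',rect(p[abs(p[:,2]-.031)<.002]))
    q=p[abs(p[:,2]-.031)<.002]; print(q[:,:2].min(0),q[:,:2].max(0))
E
python3 m.py
```

```text
a bar z hist (array([ 64,  79,  67,  58,  66, 165, 484,  25,  20,  35,  27,  26,  29,
        34, 113, 254,   6]), array([0.008, 0.012, 0.016, 0.02 , 0.024, 0.028, 0.032, 0.036, 0.04 ,
       0.044, 0.048, 0.052, 0.056, 0.06 , 0.064, 0.068, 0.072, 0.076]))
 bartop (array([503.2, 270.9]), array([229.6,  21.3]), 16.43, 606)  grip (array([503.2, 271.1]), array([82.6, 21.4]), 16.18, 367)  all (array([521.4, 209.9]), array([229.6, 149.3]), 16.65, 1552)
 jig hist (array([5531, 1444,  261,  365,  454, 1603,  497,  221,  232,  319, 1006,
        695,  256,  893, 1424,  138,   95,  271,   90,    7,    5,    4,
          1]), array([0.   , 0.003, 0.006, 0.009, 0.012, 0.015, 0.018, 0.021, 0.024,
       0.027, 0.03 , 0.033, 0.036, 0.039, 0.042, 0.045, 0.048, 0.051,
       0.054, 0.057, 0.06 , 0.063, 0.066, 0.069]))
 jig all (array([646.6,   5.5]), array([424.3, 402.8]), 40.24, 8153) rails (array([634.9,   9.8]), array([411.6, 375.7]), 40.83, 1125)
[ 0.45636203 -0.23511649] [0.90228025 0.12242973]
b bar z hist (array([258, 275, 263, 265, 274, 570, 502, 103, 109, 108, 107, 111, 106,
       115, 28
[... 198 characters left out ...]
0.3,  22.8]), 16.37, 981)  grip (array([502.8, 270.5]), array([82.3, 23.1]), 17.46, 470)  all (array([502. , 270.4]), array([230.4,  23.6]), 16.5, 3636)
 jig hist (array([2577,  345,  371,  400,  737, 1330,  424,  356,  392,  423, 1071,
        233,  222, 1554,  214,   48,  151,  190,    3,    0,    0,    0,
          0]), array([0.   , 0.003, 0.006, 0.009, 0.012, 0.015, 0.018, 0.021, 0.024,
       0.027, 0.03 , 0.033, 0.036, 0.039, 0.042, 0.045, 0.048, 0.051,
       0.054, 0.057, 0.06 , 0.063, 0.066, 0.069]))
 jig all (array([674.1, -90.1]), array([403.1, 450.5]), 83.25, 7448) rails (array([691.3, -14.9]), array([252.1, 500.3]), 67.91, 1228)
[ 0.45542575 -0.20639616] [0.88551973 0.12273021]
```

```bash
cat > fit.py <<'E'
from h import *
from scipy.optimize import differential_evolution
def loc(p,x,y,t):
    d=p[:,:2]-[x,y]; c,s=np.cos(t),np.sin(t)
    return d[:,0]*c+d[:,1]*s, -d[:,0]*s+d[:,1]*c
def fit(p,x0,rng=(.05,.05,.25)):
    def cost(q):
        X,Y=loc(p,*q[:3]); Z=p[:,2]-q[3]
        rail=(abs(Y)>.07)&(abs(Y)<.09)&(X>-.15)&(X<.133)
        notch=rail&(X>-.039)&(X<-.0165)
        base=(X>-.15)&(X<.16)&(abs(Y)<.102)   # origin 5 mm from base middle: checked both ways
        chan=(abs(Y)<.065)&(X<.1)&(X>-.15)
        h=np.where(base,.015,0.); h=np.where(rail,.031,h); h=np.where(notch,.019,h)
        e=np.minimum(abs(Z-h),.008)
        e=np.where(base&chan&(Z>.018),np.minimum(abs(Z-.041),.008),e)
        e=np.where((X>.1)&base,0.004,e)
        return e[(abs(X)<.22)&(abs(Y)<.16)].sum()+.004*(~((abs(X)<.22)&(abs(Y)<.16))).sum()
    b=[(x0[i]-rng[i],x0[i]+rng[i]) for i in range(3)]+[(-.003,.003)]
    r=differential_evolution(cost,b,seed=1,maxiter=150,popsize=12,tol=1e-8)
    return r.x,r.fun/len(p)
def near(p,x0): 
    p=p[np.isfinite(p).all(1)]; return p[(np.hypot(*(p[:,:2]-x0[:2]).T)<.26)&(p[:,2]>-.01)&(p[:,2]<.06)]
def blanks(p,q):
    X,Y=loc(p,*q[:3]); Z=p[:,2]-q[3]; m=(abs(Z-.041)<.003)&(abs(Y)<.068)&(X<.112)&(X>-.15)
    H,_,_=np.histogram2d(X[m],Y[m],[np.arange(-.15,.1201,.001),np.arange(-.07,.0701,.001)])
    g=cv2.morphologyEx((H>0).astype(np.uint8),cv2.MORPH_CLOSE,np.ones((3,5)))
    n,l,st,c=cv2.connectedComponentsWithStats(g)
    for i in range(1,n):
        if st[i,4]>500:
            k=np.argwhere(l==i)[:,::-1].astype(np.float32); r=cv2.minAreaRect(k)
            print('  blank x %.1f y %.1f'%(r[0][1]-149.5,r[0][0]-69.5),np.round(r[1],1),round(r[2],1))
E
python3 - <<'E'
from fit import *
for n in 'ab':
    w=np.load(n+'.npz')['w']; bx=(160,145,305,262) if n=='a' else (155,180,312,258)
    p=w.reshape(-1,3); c=w[205,235] if n=='a' else w[220,240]; print(c)
    p=near(p,[c[0],c[1]]); 
    q,f=fit(p,[c[0],c[1],0.],(.09,.09,.6)); print(n,np.round(q*[1e3,1e3,57.3,1e3],2),f)
    blanks(p,q)
w=np.load('a.npz')['w']
for nm,(u,v) in dict(cup=(333,148),tape=(367,157),marker=(333,183),green=(125,250),tool=(150,185)).items(): print(nm,np.round(w[v,u],3))
E
```

```text
[0.5932923  0.03290908 0.04285916]
a [614.84  15.38  -6.86   1.52] 0.0027450191403870666
  blank x -52.4 y 3.5 [ 35.7 131.9] 89.3
  blank x -10.6 y 1.2 [130.4  35.3] 2.2
  blank x 40.3 y 2.5 [133.4  34.3] 1.8
  blank x 85.9 y 3.6 [132.8  35.4] 1.8
[0.60888481 0.05580426 0.04150996]
b [ 6.1479e+02  1.5550e+01 -6.9600e+00  2.2000e-01] 0.0031540484041947146
  blank x -53.0 y 19.1 [ 34.1 101. ] 89.4
  blank x -10.0 y 41.2 [50.9 33.8] 2.7
  blank x 41.0 y 38.2 [57.  33.3] 2.7
  blank x 86.1 y 23.0 [93.9 33.8] 2.4
cup [ 0.497 -0.252  0.093]
tape [ 0.443 -0.373  0.002]
marker [ 0.458 -0.215  0.011]
green [0.708 0.292 0.027]
tool [0.804 0.134 0.051]
```

```bash
cat > go.py <<'E'
# usage: go.py x y z(mm) toolY_yaw(deg)  -> turn (rad) and shift (mm) in tool axes;  or: go.py jig X Y z : same with jig coords
import sys
from h import *
from scipy.spatial.transform import Rotation as Ro
J=(614.8,15.5,-6.9)
def jig(X,Y):
    c,s=np.cos(np.radians(J[2])),np.sin(np.radians(J[2])); return J[0]+c*X-s*Y,J[1]+s*X+c*Y
def now():
    s=ctrl.sense(); q=s['ee_rot']; return s,np.array(s['position'])*1e3,Ro.from_quat(np.r_[q[1:],q[0]])
def show():
    s,p,R=now(); y=R.as_matrix(); t=np.radians(J[2]); d=p[:2]-J[:2]
    u=np.array([np.cos(t),np.sin(t)]); f=np.array(s['ft_force'])
    print('t',s['clock'],'p',p.round(1),'yawY %.2f'%np.degrees(np.arctan2(y[1,1],y[0,1])),'tilt',y[:2,2].round(4),
     'jigXY',(d@u).round(1),(d@[-u[1],u[0]]).round(1),'Fjig',(f[:2]@u).round(1),(f[:2]@[-u[1],u[0]]).round(1),f[2].round(1),'w',s['grip_width'],'g',s['grasp_force'])
if __name__=='__main__':
    show(); a=sys.argv[1:]
    if a:
        if a[0]=='jig': x,y=jig(float(a[1]),float(a[2])); z=float(a[3]); yaw=J[2]
        else: x,y,z,yaw=map(float,a)
        s,p,R=now(); th=np.radians(yaw); Y=np.array([np.cos(th),np.sin(th),0]); Z=np.array([0,0,-1.])
        T=Ro.from_matrix(np.stack([np.cross(Y,Z),Y,Z],1))
        print('turn',(R.inv()*T).as_rotvec().round(4),'shift',R.inv().apply(np.array([x,y,z])-p).round(1))
E
python3 go.py 502.6 270.7 130 -73.6
```

```text
t 0.1 p [149.8 658.  218. ] yawY 77.18 tilt [-0.0003 -0.001 ] jigXY -538.9 582.0 Fjig -0.1 0.6 0.2 w 1.0044978250886205 g 0.0
turn [-5.0000e-04  1.4000e-03  2.6316e+00] shift [-430.  -299.2   88.3]
```

```bash
python3 -m handwheel '[[0,0,2.63,-430,-299,88,60],[0,0,2.63,-430,-299,88,60],[0,0,2.63,-430,-299,88,60],[0,0,2.63,-430,-299,88,60],[0,0,2.63,-430,-299,88,60],[0,0,2.63,-430,-299,88,60],[0,0,2.63,-430,-299,88,60],[0,0,2.63,-430,-299,88,60]]' 60; python3 go.py 502.6 270.7 130 -73.6
```

```text
clock: 0.9
position: [0.4165, 0.3649, 0.152]
ee_rot: [0.0, 0.656, 0.755, 0.0]
ft_force: [0.4, 1.3, 0.1]
grip_width: 0.648
grasp_force: 0.0
t 0.9 p [416.5 364.9 152. ] yawY 8.08 tilt [0. 0.] jigXY -238.8 323.1 Fjig 0.2 1.3 0.1 w 0.6479174218162208 g 0.0
turn [ 0.     -0.      1.4255] shift [-105.4   72.    22. ]
```

```bash
python3 -m handwheel '[[0,0,1.425,-105,72,22,60],[0,0,1.425,-105,72,22,60],[0,0,1.425,-105,72,22,60],[0,0,1.425,-105,72,22,60],[0,0,1.425,-105,72,22,60],[0,0,1.425,-105,72,22,60],[0,0,1.425,-105,72,22,60],[0,0,1.425,-105,72,22,60]]' ; python3 go.py 502.6 270.7 130 -73.6
```

```text
clock: 1.7
position: [0.5021, 0.2733, 0.13]
ee_rot: [0.0, 0.967, 0.253, -0.0]
ft_force: [-0.3, -0.9, 0.1]
grip_width: 0.646
grasp_force: 0.0
t 1.7 p [502.1 273.3 130. ] yawY -60.69 tilt [-0.0005 -0.0002] jigXY -142.9 242.4 Fjig -0.2 -0.9 0.1 w 0.6457310098904171 g 0.0
turn [0.     0.0006 0.2253] shift [-0.8  2.5  0. ]
```

```bash
python3 -m handwheel '[[0,0,0.225,-0.8,2.5,0,60],[0,0,0.225,-0.8,2.5,0,60],[0,0,0.225,-0.8,2.5,20,60],[0,0,0.225,-0.8,2.5,50,60],[0,0,0.225,-0.8,2.5,75,60],[0,0,0.225,-0.8,2.5,88,60],[0,0,0.225,-0.8,2.5,92,60],[0,0,0.225,-0.8,2.5,92,60]]' ; python3 go.py 502.6 270.7 38 -73.6
python3 - <<'E'
from h import *
snap('wrist','w1.png');
E
```

```text
clock: 2.5
position: [0.5029, 0.2709, 0.0386]
ee_rot: [0.0, 0.989, 0.146, -0.0]
ft_force: [0.2, 0.4, 0.2]
grip_width: 0.647
grasp_force: 0.0
t 2.5 p [502.9 270.9  38.6] yawY -73.22 tilt [-0.0001 -0.    ] jigXY -141.8 240.1 Fjig 0.2 0.4 0.2 w 0.647377674321991 g 0.0
turn [0.     0.0001 0.0066] shift [-0.3  0.1  0.6]
```

View pics/w1.png

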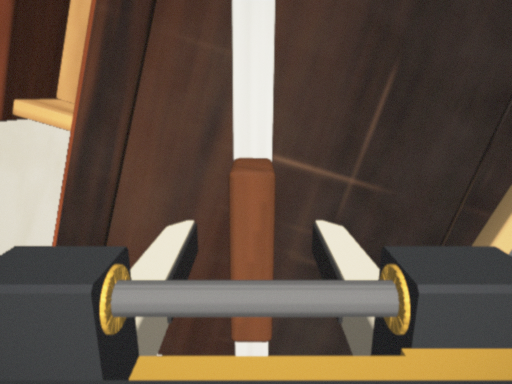

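The grip (column 253) is midway between the fingers (about 185 and 325) and aligned with them. I'll close, then lift 60 mm.

```bash
python3 -m handwheel '[[0,0,0.0066,0,0,0,10],[0,0,0.0066,0,0,0,10],[0,0,0.0066,0,0,0,10],[0,0,0.0066,0,0,0,10],[0,0,0.0066,0,0,0,10],[0,0,0.0066,0,0,0,10],[0,0,0.0066,0,0,0,10],[0,0,0.0066,0,0,0,10]]' 60; python3 -m handwheel '[[0,0,0,0,0,-10,10],[0,0,0,0,0,-25,10],[0,0,0,0,0,-45,10],[0,0,0,0,0,-65,10],[0,0,0,0,0,-80,10],[0,0,0,0,0,-85,10],[0,0,0,0,0,-85,10]]'; python3 go.py jig -108 0 123
```

```text
clock: 3.35
position: [0.5028, 0.2709, 0.0384]
ee_rot: [-0.0, 0.99, 0.143, 0.0]
ft_force: [-0.5, 1.4, 0.9]
grip_width: 0.208
grasp_force: 60.0
clock: 4.05
position: [0.503, 0.2709, 0.1242]
ee_rot: [-0.0, 0.99, 0.143, 0.001]
ft_force: [-0.1, 0.2, -3.4]
grip_width: 0.211
grasp_force: 60.0
t 4.05 p [503.  270.9 124.2] yawY -73.60 tilt [0.0011 0.0005] jigXY -141.7 240.1 Fjig -0.2 0.2 -3.4 w 0.21117066122963332 g 59.998619556427
turn [ 5.0000e-04 -1.1000e-03 -1.1642e+00] shift [-64.1 233.9   1. ]
```

```bash
python3 -m handwheel '[[0,0,-0.14,-8,29,0,10],[0,0,-0.28,-16,58,0,10],[0,0,-0.42,-24,87,0,10],[0,0,-0.56,-32,116,0,10],[0,0,-0.7,-40,145,0,10],[0,0,-0.84,-48,175,0,10],[0,0,-0.98,-56,205,0,10],[0,0,-1.1,-62,225,0,10]]'; python3 go.py jig -108 0 75;python3 - <<'E'
from h import *
snap('wrist','w2.png'); s=snap('scene','a2.png'); np.savez('a2.npz',f=s['frame'],w=world(s))
s=snap('side','b2.png'); np.savez('b2.npz',f=s['frame'],w=world(s))
E
```

```text
clock: 4.85
position: [0.5063, 0.0357, 0.1223]
ee_rot: [-0.0, 0.768, 0.641, -0.001]
ft_force: [0.2, 0.8, -3.7]
grip_width: 0.212
grasp_force: 60.0
t 4.85 p [506.3  35.7 122.3] yawY -10.29 tilt [-0.0015 -0.0003] jigXY -110.2 7.0 Fjig 0.1 0.8 -3.7 w 0.2116448991610089 g 59.9984335899353
turn [-0.0014  0.0005 -0.0593] shift [-6.9  2.7 47.3]
```

View pics/w2.png

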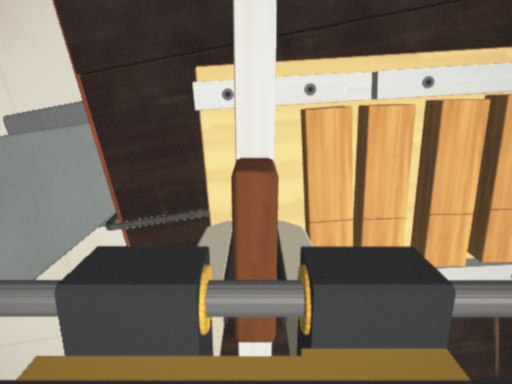

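```bash
python3 -m handwheel '[[0,0,-0.03,-4,1.5,0,10],[-0.0014,0.0005,-0.0593,-6.9,2.7,0,10],[-0.0014,0.0005,-0.0593,-6.9,2.7,20,10],[-0.0014,0.0005,-0.0593,-6.9,2.7,35,10],[-0.0014,0.0005,-0.0593,-6.9,2.7,45,10],[-0.0014,0.0005,-0.0593,-6.9,2.7,49,10],[-0.0014,0.0005,-0.0593,-6.9,2.7,51,10],[-0.0014,0.0005,-0.0593,-6.9,2.7,51,10]]'; python3 go.py jig -85 0 71;python3 - <<'E'
from fit import *
s=snap('scene');p=near(world(s).reshape(-1,3),[.6148,.0155])
for q in [(.6148,.0155,-.1204,.0005)]:
    X,Y=loc(p,*q[:3]); m=(X<-.08)&(X>-.15)&(abs(Y)<.13)
    print(np.histogram(p[m,2],np.arange(.012,.08,.004)))
    for lo,hi in ((-.125,-.09),(.09,.125)):
        k=m&(Y>lo)&(Y<hi)&(p[:,2]>.055)&(p[:,2]<.075); print(k.sum(),np.median(X[k]),np.median(p[k,2]))
E
```

```text
clock: 5.8
position: [0.5083, 0.0303, 0.0725]
ee_rot: [0.0, 0.75, 0.661, 0.001]
ft_force: [-0.0, -0.2, -3.2]
grip_width: 0.21
grasp_force: 60.0
t 5.8 p [508.3  30.3  72.5] yawY -7.19 tilt [0.0016 0.0003] jigXY -107.5 1.9 Fjig -0.0 -0.2 -3.2 w 0.21001313891444726 g 59.99864101409912
turn [ 0.0015 -0.0005 -0.0051] shift [-1.8 22.5  1.6]
(array([370, 545,  29,  25,  79, 114,  40,  53,  43,  54,  43,  43,   0,
         0,   0,   0]), array([0.012, 0.016, 0.02 , 0.024, 0.028, 0.032, 0.036, 0.04 , 0.044,
       0.048, 0.052, 0.056, 0.06 , 0.064, 0.068, 0.072, 0.076]))
0 nan nan
15 -0.1153146284096028 0.05746019529706771
  return _methods._mean(a, axis=axis, dtype=dtype,
  ret = ret.dtype.type(ret / rcount)
```

```bash
python3 -m handwheel '[[0,0,-0.005,-1.8,1,1.5,10],[0,0,-0.005,-1.8,5,1.5,10],[0,0,-0.005,-1.8,10,1.5,10],[0,0,-0.005,-1.8,15,1.5,10],[0,0,-0.005,-1.8,20,1.5,10],[0,0,-0.005,-1.8,25,1.5,10],[0,0,-0.005,-1.8,30,1.5,10],[0,0,-0.005,-1.8,35,1.5,10]]'; python3 go.py jig -40 0 71
```

```text
clock: 6.65
position: [0.5431, 0.024, 0.0709]
ee_rot: [0.0, 0.748, 0.663, 0.001]
ft_force: [-0.9, 0.4, -2.9]
grip_width: 0.211
grasp_force: 60.0
t 6.65 p [543.1  24.   70.9] yawY -6.89 tilt [0.0012 0.0002] jigXY -72.2 -0.2 Fjig -0.9 0.3 -2.9 w 0.21063398473287062 g 59.9986070394516
turn [ 0.0012 -0.0004  0.0002] shift [ 0.2 32.2 -0.1]
```

```bash
python3 -m handwheel '[[0.0012,0,0,0,4,0,10],[0.0012,0,0,0,8,0,10],[0.0012,0,0,0,12,0,10],[0.0012,0,0,0,16,0,10],[0.0012,0,0,0,20,0,10],[0.0012,0,0,0,24,0,10],[0.0012,0,0,0,28,0,10],[0.0012,0,0,0,31,0,10]]'; python3 go.py jig -34 0 71; python3 -m handwheel '[[0,0,0,0,1,0,10],[0,0,0,0,2,0,10],[0,0,0,0,3,0,10],[0,0,0,0,4,0,10],[0,0,0,0,5,0,10],[0,0,0,0,6,0,10],[0,0,0,0,6,0,10]]'; python3 go.py jig -30 0 71
```

```text
clock: 7.45
position: [0.5738, 0.0203, 0.0709]
ee_rot: [-0.0, 0.748, 0.663, 0.0]
ft_force: [-2.0, -0.4, -3.3]
grip_width: 0.211
grasp_force: 60.0
t 7.45 p [573.8  20.3  70.9] yawY -6.89 tilt [0.0001 0.0004] jigXY -41.3 -0.2 Fjig -1.9 -0.6 -3.3 w 0.21073024212540833 g 59.99758422374725
turn [ 0.0001 -0.0004  0.0001] shift [ 0.2  7.3 -0.1]
clock: 8.15
position: [0.5796, 0.0196, 0.071]
ee_rot: [0.0, 0.748, 0.663, 0.0]
ft_force: [-0.1, -0.1, -2.8]
grip_width: 0.209
grasp_force: 60.0
t 8.15 p [579.6  19.6  71. ] yawY -6.89 tilt [0.0005 0.0004] jigXY -35.4 -0.2 Fjig -0.1 -0.1 -2.8 w 0.20887095888253912 g 59.99827802181244
turn [ 0.0004 -0.0004  0.0001] shift [ 0.2  5.4 -0. ]
```

```bash
python3 -m handwheel '[[0,0,0,0,1,0,10],[0,0,0,0,2,0,10],[0,0,0,0,3,0,10],[0,0,0,0,3.5,0,10],[0,0,0,0,3.5,0,10]]'; python3 go.py; python3 -m handwheel '[[0,0,0,0,0.5,0,10],[0,0,0,0,1,0,10],[0,0,0,0,1.5,0,10],[0,0,0,0,1.5,0,10]]';python3 go.py;python3 -m handwheel '[[0,0,0,0,0.5,0,10],[0,0,0,0,1,0,10],[0,0,0,0,1,0,10]]'; python3 go.py
python3 - <<'E'
from h import *
s=snap('scene'); 
cv2.imwrite('pics/a3.png',cv2.resize(s['frame'][140:270,155:310,::-1],None,fx=4,fy=4,interpolation=2))
E
```

```text
clock: 8.65
position: [0.583, 0.0192, 0.071]
ee_rot: [-0.0, 0.748, 0.663, 0.0]
ft_force: [-0.9, 0.5, -3.0]
grip_width: 0.212
grasp_force: 60.0
t 8.65 p [583.   19.2  71. ] yawY -6.89 tilt [0.0005 0.0004] jigXY -32.0 -0.2 Fjig -1.0 0.4 -3.0 w 0.21158204238199496 g 59.99808311462402
clock: 9.05
position: [0.5841, 0.0191, 0.071]
ee_rot: [-0.0, 0.748, 0.663, -0.0]
ft_force: [-5.2, 2.0, -0.7]
grip_width: 0.21
grasp_force: 60.0
t 9.05 p [584.1  19.1  71. ] yawY -6.89 tilt [-0.0006  0.0006] jigXY -30.9 -0.1 Fjig -5.4 1.4 -0.7 w 0.2103784965994686 g 60.00044524669647
clock: 9.35
position: [0.5848, 0.019, 0.0709]
ee_rot: [-0.001, 0.748, 0.663, -0.0]
ft_force: [-8.4, 2.0, 1.2]
grip_width: 0.21
grasp_force: 60.0
t 9.35 p [584.8  19.   70.9] yawY -6.89 tilt [-0.0014  0.0007] jigXY -30.2 -0.1 Fjig -8.6 1.0 1.2 w 0.20996848638972107 g 60.00500679016113
```

View pics/a3.png

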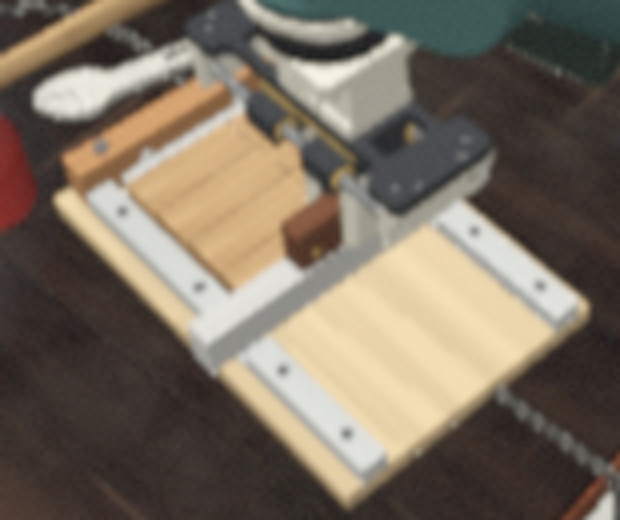

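```bash
python3 -m handwheel '[[0,0,0,0,0.5,0,10],[0,0,0,0,1,0,10],[0,0,0,0,1.5,0,10],[0,0,0,0,1.5,0,10]]';python3 go.py;python3 -m handwheel '[[0,0,0,0,0.5,0,10],[0,0,0,0,1,0,10],[0,0,0,0,1.2,0,10],[0,0,0,0,1.2,0,10]]'; python3 go.py
python3 - <<'E'
from h import *
s=snap('side'); 
cv2.imwrite('pics/b3.png',cv2.resize(s['frame'][180:265,155:315,::-1],None,fx=4,fy=4,interpolation=2))
E
```

```text
clock: 9.8
position: [0.5858, 0.0189, 0.0708]
ee_rot: [-0.001, 0.748, 0.663, -0.001]
ft_force: [-12.7, 1.9, 2.8]
grip_width: 0.214
grasp_force: 60.0
t 9.8 p [585.8  18.9  70.8] yawY -6.89 tilt [-0.0029  0.0009] jigXY -29.2 -0.1 Fjig -12.8 0.4 2.8 w 0.2143369649097927 g 60.01663863658905
clock: 10.2
position: [0.5865, 0.0188, 0.0707]
ee_rot: [-0.002, 0.748, 0.663, -0.001]
ft_force: [-16.2, 3.0, 5.8]
grip_width: 0.211
grasp_force: 60.0
t 10.2 p [586.5  18.8  70.7] yawY -6.89 tilt [-0.004   0.0009] jigXY -28.5 -0.1 Fjig -16.5 1.0 5.8 w 0.21074668001492852 g 60.031617879867554
```

View pics/b3.png

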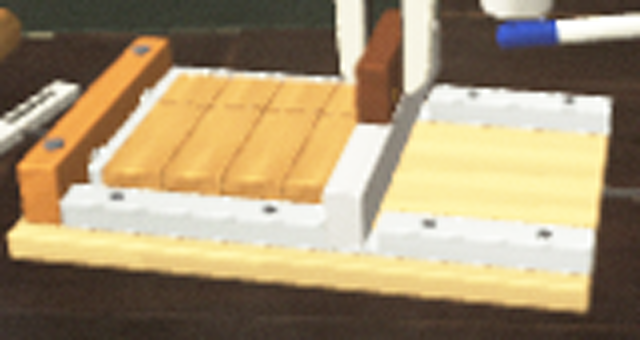

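```bash
python3 -m handwheel '[[0,0,0,0,0,0.5,10],[0,0,0,0,0,1,10],[0,0,0,0,0,1.5,10],[0,0,0,0,0,2,10],[0,0,0,0,0,2,10]]';python3 go.py
```

```text
clock: 10.75
position: [0.5865, 0.0188, 0.0686]
ee_rot: [-0.002, 0.748, 0.663, -0.001]
ft_force: [-16.5, 2.2, 4.6]
grip_width: 0.214
grasp_force: 60.0
t 10.75 p [586.5  18.8  68.6] yawY -6.89 tilt [-0.0041  0.0009] jigXY -28.5 -0.2 Fjig -16.6 0.2 4.6 w 0.21351334625219676 g 60.02612113952637
```

```bash
python3 -m handwheel '[[0,0,0,0,0,0.5,10],[0,0,0,0,0,1,10],[0,0,0,0,0,1.5,10],[0,0,0,0,0,2,10],[0,0,0,0,0,2,10]]';python3 go.py; python3 -m handwheel '[[0,0,0,0,0,0.5,10],[0,0,0,0,0,1,10],[0,0,0,0,0,1,10]]';python3 go.py
```

```text
clock: 11.25
position: [0.5865, 0.0188, 0.0666]
ee_rot: [-0.002, 0.748, 0.663, -0.001]
ft_force: [-16.8, 2.1, 4.6]
grip_width: 0.209
grasp_force: 60.0
t 11.25 p [586.5  18.8  66.6] yawY -6.89 tilt [-0.004   0.0009] jigXY -28.5 -0.1 Fjig -17.0 0.1 4.6 w 0.20915935003987562 g 60.02447247505188
clock: 11.55
position: [0.5864, 0.0188, 0.0656]
ee_rot: [-0.002, 0.748, 0.663, -0.001]
ft_force: [-16.9, 2.8, 3.7]
grip_width: 0.214
grasp_force: 60.0
t 11.55 p [586.4  18.8  65.6] yawY -6.89 tilt [-0.0041  0.0009] jigXY -28.5 -0.1 Fjig -17.1 0.7 3.7 w 0.21439685253635105 g 60.02358555793762
```

```bash
python3 -m handwheel '[[0,0,0,0,0,0.7,10],[0,0,0,0,0,1.4,10],[0,0,0,0,0,2.1,10],[0,0,0,0,0,2.8,10],[0,0,0,0,0,3.5,10],[0,0,0,0,0,3.5,10]]';python3 go.py; python3 -m handwheel '[[0,0,0,0,0,0.6,10],[0,0,0,0,0,1.2,10],[0,0,0,0,0,1.8,10],[0,0,0,0,0,2.4,10],[0,0,0,0,0,3,10],[0,0,0,0,0,3,10]]';python3 go.py;  python3 -m handwheel '[[0,0,0,0,0,0.4,10],[0,0,0,0,0,0.8,10],[0,0,0,0,0,0.8,10]]';python3 go.py
```

```text
clock: 12.15
position: [0.5864, 0.0188, 0.062]
ee_rot: [-0.002, 0.748, 0.663, -0.001]
ft_force: [-17.3, 2.5, 3.5]
grip_width: 0.207
grasp_force: 60.0
t 12.15 p [586.4  18.8  62. ] yawY -6.89 tilt [-0.0041  0.0009] jigXY -28.6 -0.1 Fjig -17.5 0.4 3.5 w 0.2070614600755487 g 60.01909375190735
clock: 12.75
position: [0.5864, 0.0188, 0.0591]
ee_rot: [-0.002, 0.748, 0.663, -0.001]
ft_force: [-16.9, 2.6, 5.0]
grip_width: 0.207
grasp_force: 60.0
t 12.75 p [586.4  18.8  59.1] yawY -6.89 tilt [-0.0041  0.0009] jigXY -28.6 -0.1 Fjig -17.1 0.6 5.0 w 0.2073366990532938 g 60.0165456533432
clock: 13.05
position: [0.5864, 0.0188, 0.0584]
ee_rot: [-0.002, 0.748, 0.663, -0.001]
ft_force: [-17.1, 1.9, 5.7]
grip_width: 0.211
grasp_force: 60.0
t 13.05 p [586.4  18.8  58.4] yawY -6.89 tilt [-0.0041  0.0009] jigXY -28.6 -0.1 Fjig -17.2 -0.1 5.7 w 0.21063939118510644 g 60.01764714717865
```

Underside is at about 20 mm, nearly home. I'll seat it gently and watch Fz.

```bash
python3 -m handwheel '[[0,0,0,0,0,0.3,10],[0,0,0,0,0,0.6,10],[0,0,0,0,0,0.6,10]]';python3 go.py; python3 -m handwheel '[[0,0,0,0,0,0.3,10],[0,0,0,0,0,0.6,10],[0,0,0,0,0,0.6,10]]';python3 go.py
```

```text
clock: 13.35
position: [0.5864, 0.0188, 0.0578]
ee_rot: [-0.002, 0.748, 0.663, -0.001]
ft_force: [-17.3, 2.6, 5.1]
grip_width: 0.211
grasp_force: 60.0
t 13.35 p [586.4  18.8  57.8] yawY -6.89 tilt [-0.0041  0.0009] jigXY -28.6 -0.1 Fjig -17.5 0.5 5.1 w 0.21141070956003893 g 60.017080307006836
clock: 13.65
position: [0.5865, 0.0188, 0.0575]
ee_rot: [-0.002, 0.748, 0.663, -0.001]
ft_force: [-18.9, 1.6, 8.2]
grip_width: 0.213
grasp_force: 60.0
t 13.65 p [586.5  18.8  57.5] yawY -6.89 tilt [-0.004   0.0009] jigXY -28.5 -0.1 Fjig -18.9 -0.7 8.2 w 0.21326499113024322 g 60.0265234708786
```

```bash
python3 -m handwheel '[[0,0,0,0,-0.5,0,10],[0,0,0,0,-1,0,10],[0,0,0,0,-1.5,0,10],[0,0,0,0,-1.5,0,10]]';python3 go.py; python3 -m handwheel '[[0,0,0,0,0,0,30],[0,0,0,0,0,0,40],[0,0,0,0,0,0,40],[0,0,0,0,0,0,40],[0,0,0,0,0,0,40]]';python3 go.py
python3 - <<'E'
from h import *
s=snap('side'); 
cv2.imwrite('pics/b4.png',cv2.resize(s['frame'][170:265,155:315,::-1],None,fx=4,fy=4,interpolation=2))
E
```

```text
clock: 14.05
position: [0.586, 0.0189, 0.0575]
ee_rot: [-0.001, 0.748, 0.663, -0.0]
ft_force: [-8.6, 1.1, 1.6]
grip_width: 0.215
grasp_force: 60.0
t 14.05 p [586.   18.9  57.5] yawY -6.89 tilt [-0.0011  0.0006] jigXY -29.0 -0.1 Fjig -8.6 0.1 1.6 w 0.21464393916617422 g 60.001975893974304
clock: 14.55
position: [0.5867, 0.0187, 0.0576]
ee_rot: [0.0, 0.748, 0.663, 0.0]
ft_force: [-0.0, 0.1, 0.1]
grip_width: 0.43
grasp_force: 0.0
t 14.55 p [586.7  18.7  57.6] yawY -6.90 tilt [0.0006 0.0004] jigXY -28.2 -0.2 Fjig -0.0 0.1 0.1 w 0.4295896800035028 g 0.0
```

View pics/b4.png

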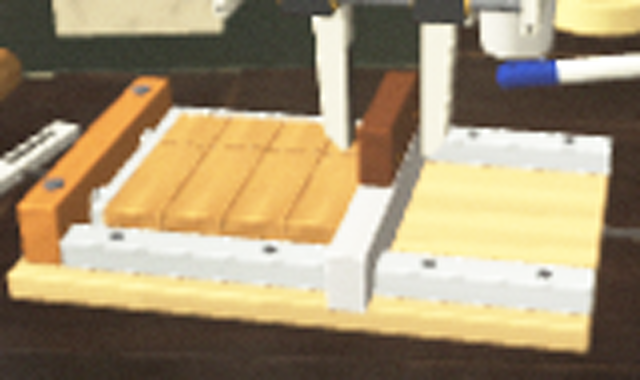

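The bar sits down in the notches at (345,265) with the row tight against it. Both fingers are clear of the grip, so I'll retreat upward and verify.

```bash
python3 -m handwheel '[[0,0,0,0,0,-5,40],[0,0,0,0,0,-20,40],[0,0,0,0,0,-50,40],[0,0,0,0,0,-90,40],[0,0,0,0,0,-130,40],[0,0,0,0,0,-150,40],[0,0,0,0,0,-150,40],[0,0,0,0,0,-150,40]]'
python3 - <<'E'
from fit import *
for n in('scene','side'):
    s=snap(n); w=world(s); p=near(w.reshape(-1,3),[.6148,.0155])
    q=(.6148,.0155,-.1204,.0005); X,Y=loc(p,*q[:3]); Z=p[:,2]
    for lo,hi in ((-.115,-.045),(.045,.115)):
        k=(abs(X+.029)<.011)&(Y>lo)&(Y<hi)&(Z>.044)&(Z<.056); print(n,k.sum(),X[k].min() if k.any() else 0,X[k].max() if k.any() else 0,np.median(Z[k]))
    k=(abs(X+.029)<.016)&(Z>.045)&(Z<.056);print(Y[k].min(),Y[k].max())
    blanks(p,q)
E
```

```text
clock: 15.4
position: [0.5865, 0.0187, 0.208]
ee_rot: [0.0, 0.748, 0.663, 0.001]
ft_force: [0.2, 0.4, -1.4]
grip_width: 0.428
grasp_force: 0.0
scene 181 -0.03967300276664271 -0.018350526746455854 0.05226330414967095
scene 232 -0.03998242465502131 -0.018409840549813126 0.052113551605208655
-0.2589965645184336 0.1137020271971294
  blank x 51.3 y 3.1 [123.1 131.7] 87.8
side 41 -0.03926054479218036 -0.027933180055938735 0.050979402817490325
side 202 -0.03958435633147505 -0.01914731230474875 0.051036499560781254
-0.2545859504931377 0.11467504723880927
  blank x 49.4 y 20.2 [128.1  95.5] 87.6
```

```bash
python3 -c "
from bench import ctrl
print(ctrl.close_job())"
```

```text
the job is handed in; nothing more can be done
None
```

The keeper bar is home in both notches, its top measured at about 51 mm at both ends (19 mm floor plus 32 mm bar). The four blanks look tight between bar and plate, the gripper is clear, and the job was handed in at about 15.5 s; no verdict came back, and I did not measure each blank's squareness separately.

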